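Start the shop compressor's engine at its key switch

TASK

On the grey engine control box, first push the fuel lever all the way over, away from the robot, to open the fuel. Then turn the key clockwise from off, past run, to the end of its travel (start), hold it there for about a second until the engine would catch, and let it go so that it springs back to run. Leave the lever open, the key at run, and the other things on the bench where they are.

Things in the scene. Friction and masses are not known exactly. Their poses are not given: they have to be found in the camera images.
- control_box: grey sheet-metal box with a light grey lid, fixed to the bench, 180 mm (its x) by 280 mm (its y) and 90 mm high; origin at the centre of its underside, x pointing away from the robot when unturned. The key switch and the fuel lever stand on its lid, one in its left half, one in its right half (which is which varies), at least 100 mm apart
- switch_base: round aluminium flange of the key switch, 72 mm across and 3 mm thick, with a 40 mm collar 10 mm high, fixed on the lid; origin at the centre of its underside on the lid, on the key's vertical turning axis. Three black ticks on its rim show off (along its +x), run and start, going clockwise
- key_head (a point): centre of the key's black plastic head, a flat upright plate 54 mm wide (its x), 9 mm thick (its y), 32 mm high (24 to 56 mm above the lid), on the turning axis. Its x points to the tick of the key's position (along switch_base +x at off). The key turns by barrel plus key and cannot be pulled out; grip it across the 9 mm or push one wing sideways from above
- barrel (a joint): key's turn from off to run, clockwise from above: 0 off, 0.7 rad (stop) run; friction 0.035 N m, stays where it is left. It turns first, before key gives way
- key (a joint): further clockwise turn from run to start: 0 run, 0.6 rad (stop) start. A spring always drives it back to 0: 0.06 N m at the beginning, 0.1 N m at start
- lever_base: steel bracket of the fuel lever, 60 mm (its x) by 44 mm, with two cheeks up to 28 mm high, fixed on the lid; origin at the centre of its underside on the lid; the lever swings from its -x side to its +x side about its y axis, 20 mm above the lid
- lever_ball (a point): centre of the black ball, 22 mm across, at the end of the fuel lever's 10 mm steel rod, 58 mm from the lever's pivot
- fuel_lever (a joint): swing of the fuel lever: 0 closed (leaning 0.5 rad to lever_base -x), 1.0 rad (stop) open (leaning 0.5 rad to lever_base +x); friction 0.12 N m (about 2 N at the ball), stays where it is left
- paint_can: closed paint can, 84 mm across, 100 mm high, standing to the left of the box (its +y side); origin at the centre of its underside; leave alone
- screw_jar: glass jar with steel cap, 60 mm across, 85 mm high, standing to the right of the box; origin at the centre of its underside; leave alone
- offcut: wood offcut 50 by 160 by 30 mm lying beyond the box; origin at the centre of its underside; leave alone
- screwdriver: black-handled screwdriver lying beyond the box; leave alone

How it is judged:
On the way, in this order (a step that is already met when the one before it is completed fails the run):
1. the fuel lever is pushed over to open (value of joint fuel_lever above 0.85 rad), for 0.1 s.
2. the key is held at start (value of joint key above 0.45 rad and value of joint fuel_lever above 0.85 rad), for 0.6 s.
At the end, for the whole second after the job is handed in: Fuel lever open (joint above 0.85 of 1.0 rad), the barrel at run (above 0.6 of 0.7 rad), the key sprung back from start (below 0.08 rad) (value of joint fuel_lever above 0.85 rad and value of joint barrel above 0.6 rad and value of joint key below 0.08 rad); the robot touches nothing.
It fails at once if the key is turned towards start while the fuel lever is not open (value of joint key above 0.3 rad and value of joint fuel_lever below 0.7 rad).
It fails at once if a bystander is moved by more than 30 mm (distance of any of paint_can, screw_jar, offcut, screwdriver from where it was at the start of the episode above 0.03 m).
It also fails if it takes over 48 s, if anything falls off the work surface, if the arm or the gripper's body presses on something with over 40 N, if the wrist force passes 120 N, or if a joint passes its speed limit or range.

ROBOT

A 7-joint arm with a two-finger parallel gripper is mounted at the origin on the work surface. World frame = base frame: x ahead of the robot, y to its left, z up, the work surface at z = 0. Lengths are in m, angles in rad, forces in N, time in s.
With the tool pointing down it reaches from about 0.425 to 0.875 m from the base axis. Payload 4.7 kg.
Tool frame: the origin (TCP) lies midway between the tips of the shut fingers; the grasp point (between the pads) lies 19 mm behind it; z points along the fingers, y is the direction in which the jaws open and shut (so a half turn about z gives the same grasp; the last joint's range is limited). The gripper opens to 87 mm and grips with 3 to 60 N. Pads are 19 mm wide; open, the fingers measure 117 mm over their backs; the gripper's body (75 mm by 190 mm) begins 51 mm behind the grasp point.
Start: joints at [1.129, 0.321, -0.07, 1.45, 0.023, 1.371, -0.057], TCP at [0.286, -0.584, 0.223] pointing down, gripper open.
Joint ranges: [-2.86, 2.86], [-0.3, 2.09], [-1.38, 1.24], [0.06, 2.45], [-1.56, 4.7], [0.09, 2.05], [-2.69, 2.69]. Speed limits (rad/s): [2.57, 2.57, 3.14, 3.14, 3.14, 3.14, 3.14].

INTERFACE

Orientations are given as a rotation vector (axis times angle).
In Python, from bench import * gives the robot as it stands.
- The arm moves only by the tool move_arm, never from a script. Its arguments are lists of equal length, an entry for each row: "jaw": the closure in counts, from 0 (fully open) to 255 (shut); "slide": the shift along the tool's x, y, z in cm, a list of three; "dr": the turn, a rotation vector about the tool's x, y, z in degrees, a list of three. A call has 1 to 5 rows; each row shifts and turns the commanded pose from where the row before left it, along the tool's axes as they then stand; what a row does not reach is not made up. A row lasts 1/10 s, in which the tool goes at most 50 mm and 8.59 degrees, less where a joint would pass 70% of its speed; a pose out of reach is approached as far as the arm can. A call with a gripper value outside its range is refused whole. The fingers move at their own pace and stop on an object; "force" is the grip in N (left out, the last holds). Time passes only in rows, so rows that do not move let the fingers close. It gives the time, the measured TCP pose, the force and the opening at its end, in the units of the state.
- get_state(): the state, without advancing time (a new reading comes with each control period).
- get_image(name): name is "side" or "top"; returns (picture, depth): 384x512x3 uint8, red, green, blue; 384x512 float32, m along the optical axis (not along the pixel's ray), 0 where there is no reading.
- camera_params(name): a dict with "K" (3x3 intrinsics, pixels), "extrinsics" (4x4, takes a point from camera to world coordinates). Camera axes: x right, y up, looking along -z (the intrinsics and any distortion apply to the point x, -y, -z); pixel columns grow to the right and rows downward; lengths in m; the calibration is good to about 2 mm. A picture is of the moment at which its call begins. camera_params takes no time and is no camera call.
- close_job(): hands the job in, once; it reports no verdict.
Trained networks look in the newest picture that a camera, given by its name, has taken for a name from the list of things; names that differ only in an ending like _2 or _b are one class to them, and where a whole thing is asked for, a point or a joint stands for the part that bears it (a point fixed in the world has none). Each returns a list of dicts, best first, with "score" (0 to 1); they miss things now and then, are a little off and sometimes report something else, mostly with a low value. They report only what shows in the picture. A call takes as long as a camera call.
- regions_of(camera, query): "mask" (384x512 bool, what is visible of it) and "xy" ([column, row] in pixels, amid what is visible of it).
The state is a dict: "time": time; "joint_positions": joint angles; "qd": joint speeds; "joint_torque": joint torques, N m; "position": TCP position; "tool_rot": TCP orientation; "ft_force": force on the tool from outside, world axes, zero at the start; "torque": the same for the moment, N m; "grip_width": opening from 0.0 (shut) to 1.0 (fully open).
Only numpy, scipy, OpenCV 4.12 (cv2) and the standard library are available. Lean on these libraries where they do the work, as an engineer would, in place of code of your own. Each camera call takes 0.05 s, during which the arm holds its last target.

## Working session

There is one attempt and no reset: what is moved stays moved. The work goes in short steps, Python scripts to look and compute and a tool call to move; the robot and the scene stay as the last step left them, time stands still between calls to the robot, and variables do not carry over. Pictures are saved under pics/ and viewed, and the job is handed in when it is done.

Besides the shell and the picture viewer there is one more tool, called after ">>>" by a JSON object that holds its "method" and its "body", one argument or row to a line. move_arm: Moves the arm, as the interface text tells. Its arguments: {"type":"object","properties":{"jaw":{"type":"array","items":{"type":"number"}},"slide":{"type":"array","items":{"type":"array","items":{"type":"number"}}},"dr":{"type":"array","items":{"type":"array","items":{"type":"number"}}},"force":{"type":"number"}},"required":["jaw","slide","dr"]}

```bash
mkdir -p pics; cat > h.py <<'E'
from bench import *
import numpy as np, cv2
from scipy.spatial.transform import Rotation as R
def world(cam,dep,u,v):
    p=camera_params(cam);K=np.array(p["K"]);T=np.array(p["extrinsics"])
    d=dep[v,u];x=(u-K[0,2])/K[0,0]*d;y=(v-K[1,2])/K[1,1]*d
    P=np.stack([x,-y,-d,np.ones_like(d)],-1)
    return (P@T.T)[...,:3]
def proj(cam,P):
    p=camera_params(cam);K=np.array(p["K"]);T=np.linalg.inv(np.array(p["extrinsics"]))
    c=np.append(P,1)@T.T; return K[0,0]*c[0]/-c[2]+K[0,2], K[1,1]*-c[1]/-c[2]+K[1,2]
E
python3 - <<'E'
from h import *
s=get_state();print(s['time'],s['position'],s['tool_rot'],s['grip_width'])
for c in ["top","side"]:
    im,d=get_image(c);cv2.imwrite(f"pics/{c}0.png",im[...,::-1]);np.save(f"{c}0.npy",d)
    print(c,camera_params(c))
    for q in ["control_box","switch_base","key_head","lever_base","lever_ball"]:
        for r in regions_of(c,q)[:2]:
            m=r["mask"];v,u=np.nonzero(m&(d>0))
            P=world(c,d,u,v)
            if len(P): print(c,q,round(r["score"],2),np.round(r["xy"]),len(u),np.median(P,0).round(3),P.min(0).round(3),P.max(0).round(3))
            np.save(f"m_{c}_{q}.npy",m) if r["score"]>.5 else 0
E
```

```text
0.0 [ 0.28585796 -0.58314639  0.22144106] [-3.05850283e+00 -7.09445944e-01  8.05784519e-04] 0.9990593754931388
top {'K': array([[445.6660757 ,   0.        , 250.43449865],
       [  0.        , 445.6660757 , 197.19852172],
       [  0.        ,   0.        ,   1.        ]]), 'extrinsics': array([[-0.02793713,  0.99548663, -0.09069668,  0.56884911],
       [-0.99942911, -0.0295414 , -0.01639402,  0.06124655],
       [-0.01899933,  0.0901869 ,  0.99574362,  1.10048704],
       [ 0.        ,  0.        ,  0.        ,  1.        ]])}
top control_box 0.89 [304. 230.] 8874 [ 0.584 -0.045  0.089] [ 0.472 -0.212 -0.006] [0.674 0.117 0.098]
top switch_base 0.97 [278. 239.] 716 [0.564 0.022 0.094] [ 0.531 -0.013  0.086] [0.598 0.053 0.149]
top key_head 0.42 [276. 242.] 81 [0.56  0.021 0.145] [0.539 0.018 0.131] [0.586 0.026 0.149]
top lever_base 0.65 [402. 216.] 712 [ 0.61  -0.263  0.083] [ 0.58  -0.328 -0.004] [ 0.64  -0.243  0.089]
top lever_base 0.57 [341. 242.] 569 [ 0.552 -0.115  0.099] [ 0.522 -0.141  0.087] [ 0.583 -0.095  0.176]
side {'K': array([[363.56723994,   0.        , 264.426507
[... 176 characters left out ...]
80023],
       [-0.17396543,  0.61398998, -0.7699041 , -0.75551134],
       [ 0.01912792,  0.78378494,  0.6207377 ,  0.77945444],
       [ 0.        ,  0.        ,  0.        ,  1.        ]])}
side control_box 0.82 [252. 253.] 5517 [ 0.58  -0.139  0.088] [ 0.483 -0.254 -0.004] [0.686 0.097 0.158]
side control_box 0.29 [248. 185.] 631 [0.611 0.159 0.086] [0.572 0.139 0.022] [0.655 0.218 0.102]
side switch_base 0.79 [232. 210.] 532 [0.563 0.016 0.099] [ 0.526 -0.017  0.086] [0.6   0.078 0.148]
side key_head 0.62 [234. 202.] 202 [0.562 0.017 0.131] [ 0.538  0.012 -0.002] [0.588 0.206 0.148]
side lever_base 0.78 [237. 244.] 452 [ 0.547 -0.124  0.103] [ 0.522 -0.143  0.086] [ 0.585 -0.062  0.174]
```

```bash
python3 - <<'E'
from h import *
a=cv2.imread("pics/top0.png");cv2.imwrite("pics/t1.png",cv2.resize(a[130:330,200:420],(792,720))[:600])
b=cv2.imread("pics/side0.png");cv2.imwrite("pics/s1.png",cv2.resize(b[150:300,150:350],(800,600)))
d=np.load("top0.npy")
# box lid: points at z .085-.095
v,u=np.nonzero(d>0);P=world("top",d,u,v)
m=np.load("m_top_control_box.npy")[v,u]&(abs(P[:,2]-.09)<.006)
r=cv2.minAreaRect(P[m][:,:2].astype(np.float32)*1000);print(r)
for c,zr in [("top",(.125,.16)),("side",(.12,.16))]:
    d=np.load(f"{c}0.npy");v,u=np.nonzero(d>0);P=world(c,d,u,v)
    k=(P[:,2]>zr[0])&(P[:,2]<zr[1])&(np.hypot(P[:,0]-.563,P[:,1]-.02)<.045)
    Q=P[k];print(c,"key",len(Q),cv2.minAreaRect((Q[:,:2]*1000).astype(np.float32)),Q[:,2].max())
    k=(P[:,2]>.13)&(P[:,2]<.2)&(np.hypot(P[:,0]-.55,P[:,1]+.12)<.08)
    Q=P[k];print(c,"ball",len(Q),np.median(Q,0),Q.min(0),Q.max(0))
E
```

```text
((574.6181030273438, -45.94415283203125), (279.480712890625, 179.84901428222656), 87.63813018798828)
top key 110 ((562.554931640625, 20.62864112854004), (8.654460906982422, 51.15544509887695), 87.26085662841797) 0.14900332914763392
top ball 109 [ 0.53233467 -0.11579151  0.1694544 ] [ 0.52151608 -0.12625527  0.13054603] [ 0.55003483 -0.10628769  0.17586867]
side key 168 ((564.4019165039062, 19.084739685058594), (12.404370307922363, 53.02467346191406), 83.88925170898438) 0.14767573617066077
side ball 96 [ 0.5353359  -0.1223362   0.16341209] [ 0.52155518 -0.12924874  0.13121919] [ 0.54994228 -0.11157231  0.17396042]
```

View pics/t1.png

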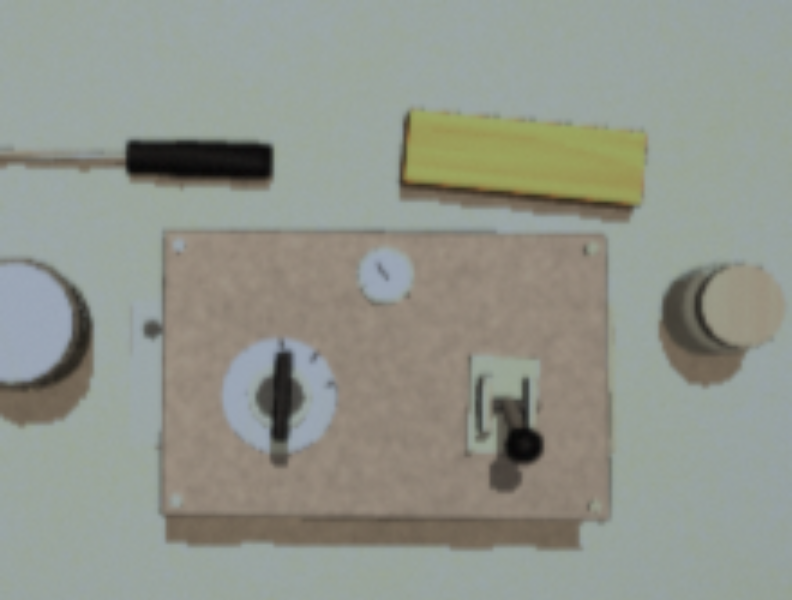

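View pics/s1.png

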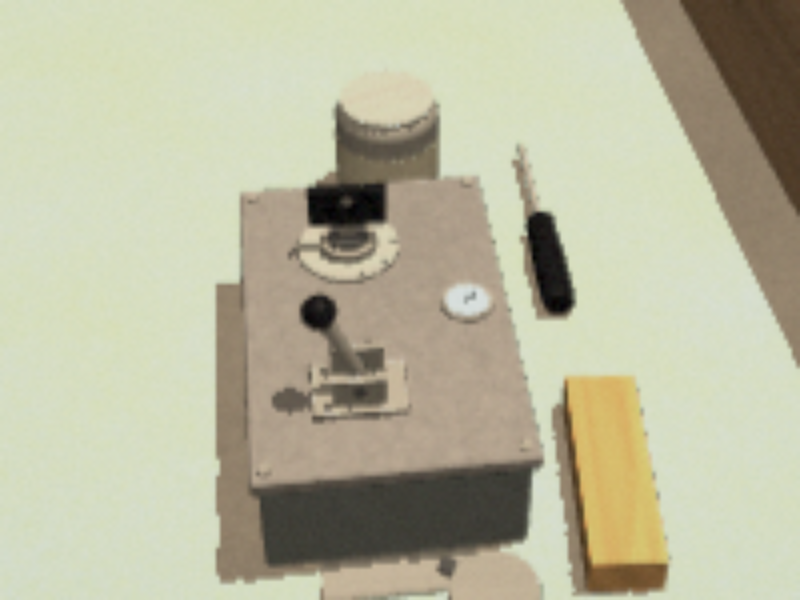

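View pics/top0.png

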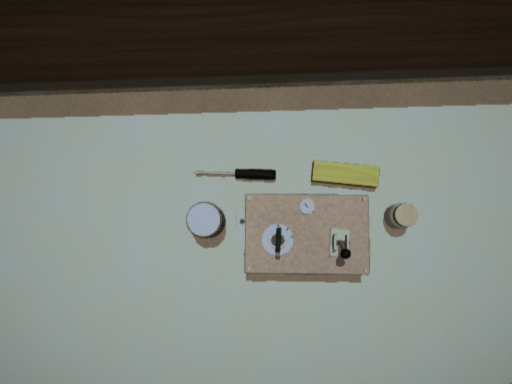

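The top view shows the key (zoom 282,395) pointing at its off tick, and the fuel lever (ball at 523,445) leaning towards the robot. I'll refine the ball and base positions and plan the moves.

```bash
cat >> h.py <<'E'
def plan(tgt,yaw):
    s=get_state();Rc=R.from_rotvec(s['tool_rot']);p=np.array(s['position'])
    Rt=R.from_euler('z',yaw,degrees=True)*R.from_euler('x',180,degrees=True)
    print("t",s['time'],"pos",p.round(4),"f",np.round(s['ft_force'],1),"w",round(s['grip_width'],3),"slide cm(cur axes)",(Rc.inv().apply(np.array(tgt)-p)*100).round(2),"in target axes",(Rt.inv().apply(np.array(tgt)-p)*100).round(2),"dr",np.degrees((Rc.inv()*Rt).as_rotvec()).round(2),"q",np.round(s['joint_positions'],2))
E
python3 - <<'E'
from h import *
from scipy.optimize import least_squares
for c in ["top","side"]:
    d=np.load(f"{c}0.npy");v,u=np.nonzero(d>0);P=world(c,d,u,v)
    im=cv2.imread(f"pics/{c}0.png")[v,u].max(1)
    k=(P[:,2]>.15)&(P[:,2]<.2)&(np.hypot(P[:,0]-.535,P[:,1]+.12)<.03)&(im<70)
    Q=P[k];f=least_squares(lambda x:np.linalg.norm(Q-x,axis=1)-.011,Q.mean(0)-[0,0,.01],loss="soft_l1",f_scale=.002);print(c,len(Q),f.x.round(4))
    k=(P[:,2]>.0895)&(P[:,2]<.13)&(abs(P[:,0]-.555)<.05)&(abs(P[:,1]+.115)<.035)
    # bracket pixels brighter than lid
    Q=P[k];print(np.percentile(Q,[2,50,98],axis=0).round(3))
d=np.load("top0.npy")
for zu,zv in [(470,355),(540,358),(538,455),(468,453),(282,395)]:
    u,v=200+zu/3.6,130+zv/3.6; 
    print(world("top",d,np.array([int(round(u))]),np.array([int(round(v))])).round(4))
plan([.485,-.117,.221],177.5)
E
```

```text
top 83 [ 0.5306 -0.1174  0.1627]
[[ 0.507 -0.148  0.09 ]
 [ 0.558 -0.112  0.093]
 [ 0.601 -0.082  0.12 ]]
side 60 [ 0.5324 -0.1167  0.1624]
[[ 0.511 -0.148  0.09 ]
 [ 0.555 -0.128  0.095]
 [ 0.6   -0.088  0.121]]
[[ 0.5834 -0.1002  0.0995]]
[[ 0.5823 -0.1447  0.0882]]
[[ 0.5259 -0.123   0.1719]]
[[ 0.5232 -0.097   0.0887]]
[[0.5626 0.0209 0.1467]]
t 0.6 pos [ 0.2861 -0.5837  0.2226] f [1.3 0.5 0.5] w 0.999 slide cm(cur axes) [ 38.4  -33.15   0.16] in target axes [-17.83  47.49   0.16] dr [ 0.0000e+00  1.0000e-02 -1.5138e+02] q [ 1.13  0.32 -0.07  1.45  0.02  1.37 -0.06]
```

>>> {"method": "move_arm", "body": {
  "jaw": [255, 255, 255, 255, 255],
  "slide": [
    [3.5, -3, 0],
    [3.5, -3, 0],
    [3.5, -3, 0],
    [3.5, -3, 0],
    [3.5, -3, 0]
  ],
  "dr": [
    [0, 0, 0],
    [0, 0, 0],
    [0, 0, 0],
    [0, 0, 0],
    [0, 0, 0]
  ],
  "force": 20
}}

```text
time: 1.1
position: [0.3778, -0.3702, 0.2228]
tool_rot: [3.06, 0.709, 0.0]
ft_force: [0.7, 0.2, 0.5]
grip_width: 0.631
```

>>> {"method": "move_arm", "body": {
  "jaw": [255, 255, 255, 255, 255],
  "slide": [
    [3.5, -3, 0],
    [3.5, -3, 0],
    [3.5, -3, 0],
    [3.5, -3, 0],
    [3.5, -3, 0]
  ],
  "dr": [
    [0, 0, 0],
    [0, 0, 0],
    [0, 0, 0],
    [0, 0, 0],
    [0, 0, 0]
  ]
}}

```text
time: 1.6
position: [0.4688, -0.1585, 0.223]
tool_rot: [3.059, 0.709, 0.001]
ft_force: [1.2, -0.7, -0.0]
grip_width: 0.171
```

>>> {"method": "move_arm", "body": {
  "jaw": [255, 255, 255, 255, 255],
  "slide": [
    [0, 0, 0],
    [0, 0, 0],
    [0, 0, 0],
    [0, 0, 0],
    [0, 0, 0]
  ],
  "dr": [
    [0, 0, -8],
    [0, 0, -8],
    [0, 0, -8],
    [0, 0, -8],
    [0, 0, -8]
  ]
}}

```text
time: 2.1
position: [0.4684, -0.1602, 0.2228]
tool_rot: [2.628, 1.721, 0.0]
ft_force: [-0.9, -0.7, -0.3]
grip_width: 0.002
```

>>> {"method": "move_arm", "body": {
  "jaw": [255, 255, 255, 255, 255],
  "slide": [
    [0, 0, 0],
    [0, 0, 0],
    [0, 0, 0],
    [0, 0, 0],
    [0, 0, 0]
  ],
  "dr": [
    [0, 0, -8],
    [0, 0, -8],
    [0, 0, -8],
    [0, 0, -8],
    [0, 0, -8]
  ]
}}

```text
time: 2.6
position: [0.4683, -0.1602, 0.2227]
tool_rot: [1.881, 2.516, -0.0]
ft_force: [-0.4, 0.4, 0.5]
grip_width: 0.006
```

>>> {"method": "move_arm", "body": {
  "jaw": [255, 255, 255, 255, 255],
  "slide": [
    [0, 0, 0],
    [0, 0, 0],
    [0, 0, 0],
    [0, 0, 0],
    [0, 0, 0]
  ],
  "dr": [
    [0, 0, -8],
    [0, 0, -8],
    [0, 0, -8],
    [0, 0, -8],
    [0, 0, -8]
  ]
}}

```text
time: 3.1
position: [0.4683, -0.1602, 0.2227]
tool_rot: [0.907, 3.008, -0.0]
ft_force: [0.1, -0.0, -0.5]
grip_width: 0.008
```

```bash
python3 -c "
from h import *
plan([.485,-.117,.152],177.5)"
```

```text
t 3.1 pos [ 0.4683 -0.1602  0.2227] f [ 0.1 -0.  -0.5] w 0.008 slide cm(cur axes) [1.   4.52 7.07] in target axes [-1.48  4.39  7.07] dr [-1.000e-02  2.000e-02 -3.105e+01] q [ 0.71  0.01 -0.43  1.81  0.    1.32  1.26]
```

>>> {"method": "move_arm", "body": {
  "jaw": [255, 255, 255, 255, 255],
  "slide": [
    [0, 0, 0],
    [0, 0, 0],
    [0, 0, 0],
    [0, 0, 0],
    [-1.5, 4.4, 0]
  ],
  "dr": [
    [0, 0, -8],
    [0, 0, -8],
    [0, 0, -8],
    [0, 0, -7],
    [0, 0, 0]
  ]
}}

```text
time: 3.6
position: [0.484, -0.1235, 0.2224]
tool_rot: [-0.092, -3.139, 0.006]
ft_force: [0.5, 0.0, 0.0]
grip_width: 0.003
```

>>> {"method": "move_arm", "body": {
  "jaw": [255, 255, 255, 255],
  "slide": [
    [0, 0, 2.4],
    [0, 0, 2.4],
    [0, 0, 2.2],
    [0, 0, 0]
  ],
  "dr": [
    [0, 0, 0],
    [0, 0, 0],
    [0, 0, 0],
    [0, 0, 0]
  ]
}}

```text
time: 4.0
position: [0.4833, -0.1165, 0.1499]
tool_rot: [-0.079, -3.135, -0.002]
ft_force: [-0.3, -0.4, 0.5]
grip_width: 0.005
```

```bash
python3 -c "
from h import *
plan([.565,-.117,.152],177.5)"
```

```text
t 4.0 pos [ 0.4833 -0.1165  0.1499] f [-0.3 -0.4  0.5] w 0.005 slide cm(cur axes) [-8.16  0.36 -0.26] in target axes [-8.17  0.3  -0.21] dr [ 0.08 -0.31 -0.37] q [ 0.66  0.08 -0.49  1.9   0.04  1.18  1.67]
```

>>> {"method": "move_arm", "body": {
  "jaw": [255, 255, 255, 255, 255],
  "slide": [
    [-1, 0.05, -0.1],
    [-1, 0.05, -0.1],
    [-1, 0.05, 0],
    [-1, 0.05, 0],
    [-1, 0.05, 0]
  ],
  "dr": [
    [0, 0, 0],
    [0, 0, 0],
    [0, 0, 0],
    [0, 0, 0],
    [0, 0, 0]
  ]
}}

```text
time: 4.5
position: [0.5366, -0.1168, 0.155]
tool_rot: [0.079, 3.14, 0.0]
ft_force: [-3.2, 0.7, 2.3]
grip_width: 0.008
```

>>> {"method": "move_arm", "body": {
  "jaw": [255, 255, 255],
  "slide": [
    [-1, 0, 0],
    [-1, 0, 0],
    [-1, 0, 0]
  ],
  "dr": [
    [0, 0, 0],
    [0, 0, 0],
    [0, 0, 0]
  ]
}}

```text
time: 4.8
position: [0.5627, -0.1184, 0.1531]
tool_rot: [-0.079, -3.131, -0.001]
ft_force: [-26.2, 2.8, 15.1]
grip_width: 0.002
```

```bash
python3 - <<'E'
from h import *
plan([.565,-.117,.152],177.5)
for c in ["side"]:
    im,d=get_image(c);cv2.imwrite(f"pics/{c}2.png",cv2.resize(im[100:300,150:400],(750,600))[...,::-1])
E
```

```text
t 4.8 pos [ 0.5627 -0.1184  0.1531] f [-26.2   2.8  15.1] w 0.002 slide cm(cur axes) [-0.23  0.15  0.1 ] in target axes [-0.23  0.15  0.11] dr [ 0.03 -0.53 -0.39] q [ 0.59  0.25 -0.5   1.71  0.13  1.22  1.58]
```

View pics/side2.png

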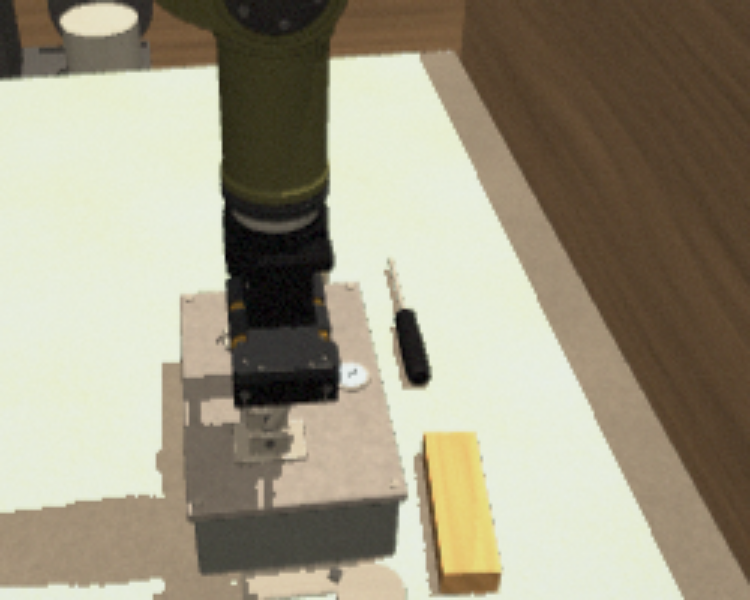

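The gripper hides the ball (around 265,410), but 26 N of reaction force means the lever is on its stop. I'll back off, go up and check it.

>>> {"method": "move_arm", "body": {
  "jaw": [255, 255, 0, 0, 0],
  "slide": [
    [0, 0, 0],
    [2, 0, 0],
    [2, 0, 0],
    [0, 0, -4],
    [0, 0, -4]
  ],
  "dr": [
    [0, 0, 0],
    [0, 0, 0],
    [0, 0, 0],
    [0, 0, 0],
    [0, 0, 0]
  ]
}}

```text
time: 5.35
position: [0.5252, -0.117, 0.2343]
tool_rot: [-0.08, -3.139, 0.0]
ft_force: [1.6, 0.0, 0.7]
grip_width: 0.195
```

```bash
python3 - <<'E'
from h import *
plan([.5635,.020,.225],177.5)
ims=[]
for c in ["side","top"]:
    im,d=get_image(c);ims.append(cv2.resize(im[150:300,200:400],(400,300)))
    np.save(f"{c}3.npy",d)
    v,u=np.nonzero(d>0);P=world(c,d,u,v)
    k=(P[:,2]>.125)&(P[:,2]<.178)&(abs(P[:,0]-.585)<.03)&(abs(P[:,1]+.117)<.03)
    print(c,k.sum(),np.median(P[k],0),P[k].min(0),P[k].max(0)) if k.any() else 0
cv2.imwrite("pics/3.png",np.hstack(ims)[...,::-1])
E
```

```text
t 5.35 pos [ 0.5252 -0.117   0.2343] f [1.6 0.  0.7] w 0.195 slide cm(cur axes) [-3.13 13.87  0.93] in target axes [-3.23 13.85  0.93] dr [-0.01 -0.06 -0.41] q [ 0.64  0.11 -0.5   1.7   0.05  1.35  1.65]
side 105 [ 0.57667371 -0.12431164  0.16058004] [ 0.55901857 -0.13185604  0.12624957] [ 0.59268885 -0.11556886  0.17080906]
top 94 [ 0.57972181 -0.11884427  0.16680563] [ 0.56916336 -0.12904341  0.13597301] [ 0.59212874 -0.11031698  0.17413283]
```

View pics/3.png

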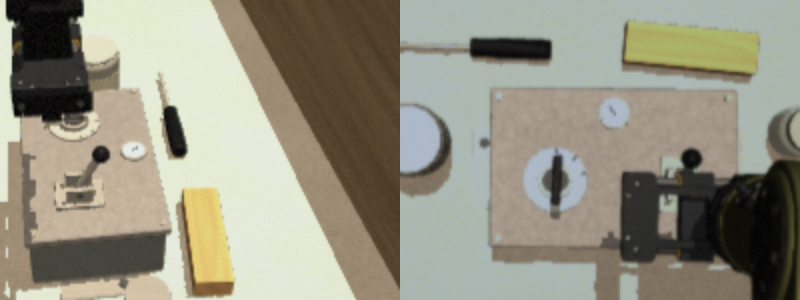

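```bash
python3 - <<'E'
from h import *
from scipy.optimize import least_squares
for c in ["top","side"]:
  for n,x0,y0 in [("0",.532,-.117),("3",.582,-.118)]:
    d=np.load(f"{c}{n}.npy");v,u=np.nonzero(d>0);P=world(c,d,u,v)
    k=(P[:,2]>.155)&(P[:,2]<.2)&(np.hypot(P[:,0]-x0,P[:,1]-y0)<.02)
    Q=P[k];f=least_squares(lambda x:np.linalg.norm(Q-x,axis=1)-.011,[x0,y0,.16],loss="soft_l1",f_scale=.002);print(c,n,len(Q),f.x.round(4),"px centroid",u[k].mean(),v[k].mean(), "ext",u[k].min(),u[k].max(),v[k].min(),v[k].max())
E
```

```text
top 0 88 [ 0.5306 -0.1174  0.1628] px centroid 345.29545454545456 253.57954545454547 ext 340 350 249 258
top 3 87 [ 0.5812 -0.1203  0.16  ] px centroid 345.44827586206895 229.24137931034483 ext 341 350 224 234
side 0 65 [ 0.5323 -0.1168  0.1623] px centroid 229.12307692307692 227.87692307692308 ext 225 233 224 232
side 3 63 [ 0.5829 -0.1203  0.1597] px centroid 250.15873015873015 227.0 ext 246 254 223 231
```

Between the pictures the ball moved 50.7 mm, dropped 2.7 mm and ended 28 mm past the bracket centre. That matches the lever at its open stop, so next is the key.

>>> {"method": "move_arm", "body": {
  "jaw": [0, 0, 0, 0, 0],
  "slide": [
    [-0.8, 3.5, 0],
    [-0.8, 3.5, 0],
    [-0.8, 3.5, 0],
    [-0.8, 3.35, 0],
    [0, 0, 0]
  ],
  "dr": [
    [0, 0, 0],
    [0, 0, 0],
    [0, 0, 0],
    [0, 0, 0],
    [0, 0, 0]
  ]
}}

```text
time: 5.95
position: [0.5661, 0.0269, 0.2346]
tool_rot: [0.066, 3.138, 0.006]
ft_force: [-0.4, 0.6, -0.4]
grip_width: 0.74
```

```bash
python3 - <<'E'
from h import *
plan([.5635,.020,.121],177.2)
E
```

```text
t 5.95 pos [0.5661 0.0269 0.2346] f [-0.4  0.6 -0.4] w 0.74 slide cm(cur axes) [ 0.27 -0.75 11.36] in target axes [ 0.23 -0.7  11.36] dr [0.23 0.15 0.41] q [ 0.45  0.18 -0.61  1.63  0.1   1.36  1.36]
```

>>> {"method": "move_arm", "body": {
  "jaw": [0, 0, 0],
  "slide": [
    [0, 0, 0],
    [0, 0, 0],
    [0, 0, 0]
  ],
  "dr": [
    [0, 0, 0],
    [0, 0, 0],
    [0, 0, 0]
  ]
}}

```text
time: 6.25
position: [0.5647, 0.0185, 0.2343]
tool_rot: [0.083, 3.14, -0.001]
ft_force: [-0.6, -0.5, 1.2]
grip_width: 0.971
```

```bash
python3 - <<'E'
from h import *
plan([.5635,.020,.121],177.2)
E
```

```text
t 6.25 pos [0.5647 0.0185 0.2343] f [-0.6 -0.5  1.2] w 0.971 slide cm(cur axes) [ 0.13  0.16 11.33] in target axes [ 0.13  0.15 11.33] dr [-0.04  0.01 -0.23] q [ 0.46  0.18 -0.61  1.63  0.1   1.36  1.36]
```

>>> {"method": "move_arm", "body": {
  "jaw": [0, 0, 0, 0, 0],
  "slide": [
    [0.1, 0.15, 3],
    [0, 0, 3],
    [0, 0, 3],
    [0, 0, 2.3],
    [0, 0, 0]
  ],
  "dr": [
    [0, 0, 0],
    [0, 0, 0],
    [0, 0, 0],
    [0, 0, 0],
    [0, 0, 0]
  ]
}}

```text
time: 6.75
position: [0.561, 0.0201, 0.1182]
tool_rot: [-0.082, -3.134, 0.001]
ft_force: [-1.0, -0.1, 0.7]
grip_width: 1.002
```

>>> {"method": "move_arm", "body": {
  "jaw": [0, 180, 190, 200, 210],
  "slide": [
    [0, 0, 0],
    [0, 0, 0],
    [0, 0, 0],
    [0, 0, 0],
    [0, 0, 0]
  ],
  "dr": [
    [0, 0, 0],
    [0, 0, 0],
    [0, 0, 0],
    [0, 0, 0],
    [0, 0, 0]
  ],
  "force": 15
}}

```text
time: 7.25
position: [0.564, 0.0217, 0.1222]
tool_rot: [0.079, 3.139, -0.0]
ft_force: [-0.5, -0.1, -0.4]
grip_width: 0.722
```

>>> {"method": "move_arm", "body": {
  "jaw": [220, 230, 240, 255, 255],
  "slide": [
    [0, 0, 0],
    [0, 0, 0],
    [0, 0, 0],
    [0, 0, 0],
    [0, 0, 0]
  ],
  "dr": [
    [0, 0, 0],
    [0, 0, 0],
    [0, 0, 0],
    [0, 0, 0],
    [0, 0, 0]
  ]
}}

```text
time: 7.75
position: [0.5636, 0.0217, 0.1215]
tool_rot: [-0.079, -3.141, 0.0]
ft_force: [1.1, -0.5, 0.5]
grip_width: 0.27
```

```bash
python3 - <<'E'
from h import *
plan([.5635,.020,.121],177.2)
ims=[]
for c in ["side","top"]:
    im,d=get_image(c);ims.append(cv2.resize(im[150:300,200:400],(400,300)))
cv2.imwrite("pics/4.png",np.hstack(ims)[...,::-1])
print(get_state()['torque'])
E
```

```text
t 7.75 pos [0.5636 0.0217 0.1215] f [ 1.1 -0.5  0.5] w 0.27 slide cm(cur axes) [-0.   -0.17  0.05] in target axes [-0.   -0.17  0.05] dr [-0.01 -0.01 -0.08] q [ 0.44  0.26 -0.6   1.78  0.16  1.15  1.31]
[ 0.09355132 -0.13272884  0.02727286]
```

View pics/4.png

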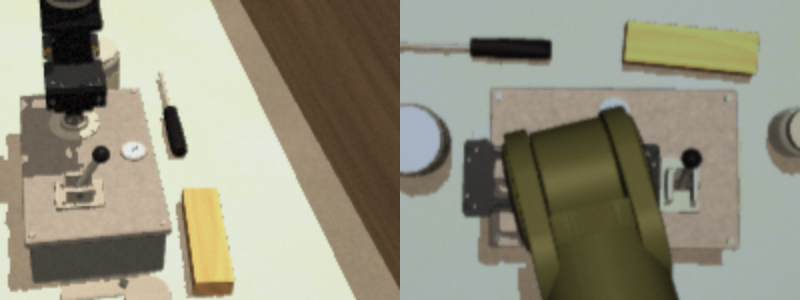

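The lever stays open (ball at 690,157 in the right half). The fingers straddle the key and are still closing.

>>> {"method": "move_arm", "body": {
  "jaw": [255, 255, 255, 255, 255],
  "slide": [
    [0, 0, 0],
    [0, 0, 0],
    [0, 0, 0],
    [0, 0, 0],
    [0, 0, 0]
  ],
  "dr": [
    [0, 0, 0],
    [0, 0, 0],
    [0, 0, 0],
    [0, 0, 0],
    [0, 0, 0]
  ]
}}

```text
time: 8.35
position: [0.5636, 0.0218, 0.1215]
tool_rot: [-0.079, -3.14, -0.0]
ft_force: [-0.7, 0.6, -0.6]
grip_width: 0.101
```

```bash
python3 - <<'E'
from h import *
plan([.5635,.020,.121],177.2)
print(get_state()['torque'])
E
```

```text
t 8.35 pos [0.5636 0.0218 0.1215] f [-0.7  0.6 -0.6] w 0.101 slide cm(cur axes) [-0.   -0.18  0.05] in target axes [-0.   -0.18  0.05] dr [ 0.01 -0.01 -0.08] q [ 0.44  0.26 -0.6   1.78  0.16  1.15  1.31]
[ 0.23783987 -0.09000194 -0.08094961]
```

>>> {"method": "move_arm", "body": {
  "jaw": [255, 255, 255, 255, 255],
  "slide": [
    [0, 0, 0],
    [0, 0, 0],
    [0, 0, 0],
    [0, 0, 0],
    [0, 0, 0]
  ],
  "dr": [
    [0, 0, 0],
    [0, 0, 8],
    [0, 0, 8],
    [0, 0, 8],
    [0, 0, 8]
  ],
  "force": 30
}}

```text
time: 8.85
position: [0.5635, 0.0218, 0.1215]
tool_rot: [-0.949, -2.995, 0.0]
ft_force: [-0.2, -0.5, 0.1]
grip_width: 0.103
```

>>> {"method": "move_arm", "body": {
  "jaw": [255, 255, 255, 255, 255],
  "slide": [
    [0, 0, 0],
    [0, 0, 0],
    [0, 0, 0],
    [0, 0, 0],
    [0, 0, 0]
  ],
  "dr": [
    [0, 0, 8],
    [0, 0, 8],
    [0, 0, 8],
    [0, 0, 8],
    [0, 0, 0]
  ]
}}

```text
time: 9.35
position: [0.5635, 0.0217, 0.1215]
tool_rot: [1.731, 2.622, -0.001]
ft_force: [-0.5, 0.4, 0.0]
grip_width: 0.099
```

```bash
python3 - <<'E'
from h import *
plan([.5635,.020,.121],177.2-74.5)
print(get_state()['torque'])
E
```

```text
t 9.35 pos [0.5635 0.0217 0.1215] f [-0.5  0.4  0. ] w 0.099 slide cm(cur axes) [-0.16 -0.07  0.05] in target axes [-0.17 -0.04  0.05] dr [-0.02  0.02 10.43] q [ 0.32  0.24 -0.46  1.78  0.12  1.14  0.23]
[ 0.07551278 -0.00022322  0.09706428]
```

>>> {"method": "move_arm", "body": {
  "jaw": [255, 255, 255, 255, 255],
  "slide": [
    [0, 0, 0],
    [0, 0, 0],
    [0, 0, 0],
    [0, 0, 0],
    [0, 0, 0]
  ],
  "dr": [
    [0, 0, 6],
    [0, 0, 5],
    [0, 0, 0],
    [0, 0, 0],
    [0, 0, 0]
  ]
}}

```text
time: 9.85
position: [0.5635, 0.0217, 0.1215]
tool_rot: [-1.971, -2.446, 0.0]
ft_force: [-0.3, 0.4, -0.1]
grip_width: 0.099
```

```bash
python3 - <<'E'
from h import *
plan([.5635,.020,.121],177.2-74.5)
t=[get_state()['torque']];print(t)
im,d=get_image("side");cv2.imwrite("pics/5.png",cv2.resize(im[150:270,180:340],(800,600))[...,::-1])
E
```

```text
t 9.85 pos [0.5635 0.0217 0.1215] f [-0.3  0.4 -0.1] w 0.099 slide cm(cur axes) [-0.17 -0.03  0.05] in target axes [-0.17 -0.03  0.05] dr [-0.02  0.   -0.43] q [ 0.3   0.24 -0.43  1.78  0.11  1.14  0.04]
[array([0.05719144, 0.09236711, 0.10143157])]
```

View pics/5.png

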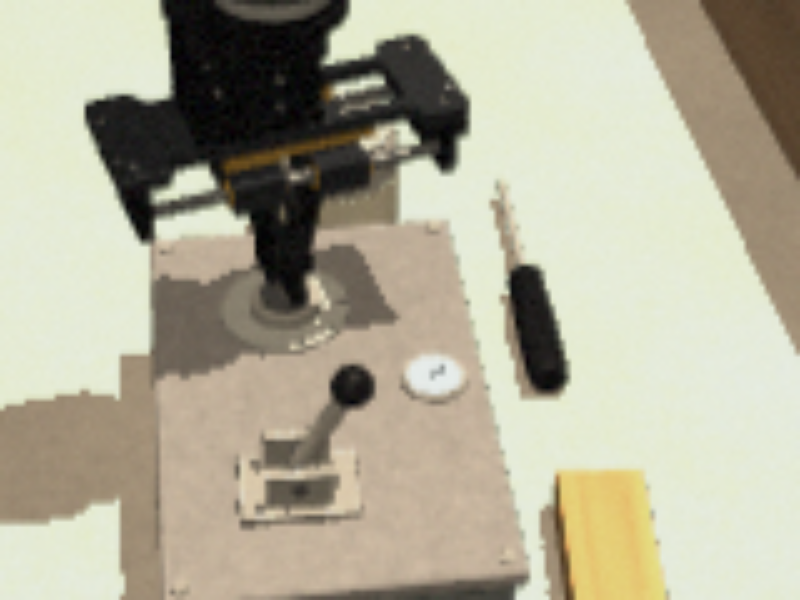

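The key's wing (about 290,290) has turned with the fingers almost to the start tick, and the torque is about 0.1 N m. I'll nudge it a little further and hold.

>>> {"method": "move_arm", "body": {
  "jaw": [255, 255, 255, 255, 255],
  "slide": [
    [0, 0, 0],
    [0, 0, 0],
    [0, 0, 0],
    [0, 0, 0],
    [0, 0, 0]
  ],
  "dr": [
    [0, 0, 1],
    [0, 0, 1],
    [0, 0, 0],
    [0, 0, 0],
    [0, 0, 0]
  ]
}}

```text
time: 10.4
position: [0.5635, 0.0218, 0.1215]
tool_rot: [-2.016, -2.409, 0.0]
ft_force: [-1.2, 0.1, 0.8]
grip_width: 0.101
```

```bash
python3 - <<'E'
from h import *
plan([.5635,.020,.121],177.2-74.5)
print(get_state()['torque'])
E
```

```text
t 10.4 pos [0.5635 0.0218 0.1215] f [-1.2  0.1  0.8] w 0.101 slide cm(cur axes) [-0.17 -0.03  0.05] in target axes [-0.17 -0.04  0.05] dr [-0.01  0.01 -2.55] q [ 0.29  0.24 -0.43  1.78  0.11  1.14  0.01]
[0.03870212 0.18498345 0.40284119]
```

>>> {"method": "move_arm", "body": {
  "jaw": [255, 255, 255, 255, 255],
  "slide": [
    [0, 0, 0],
    [0, 0, 0],
    [0, 0, 0],
    [0, 0, 0],
    [0, 0, 0]
  ],
  "dr": [
    [0, 0, 0],
    [0, 0, 0],
    [0, 0, 0],
    [0, 0, 0],
    [0, 0, 0]
  ]
}}

```text
time: 10.9
position: [0.5635, 0.0217, 0.1215]
tool_rot: [-2.017, -2.409, 0.0]
ft_force: [-1.5, -0.0, 0.5]
grip_width: 0.101
```

>>> {"method": "move_arm", "body": {
  "jaw": [255, 255, 255, 255, 255],
  "slide": [
    [0, 0, 0],
    [0, 0, 0],
    [0, 0, 0],
    [0, 0, 0],
    [0, 0, 0]
  ],
  "dr": [
    [0, 0, 0],
    [0, 0, 0],
    [0, 0, 0],
    [0, 0, 0],
    [0, 0, 0]
  ]
}}

```text
time: 11.4
position: [0.5635, 0.0217, 0.1215]
tool_rot: [-2.017, -2.409, 0.0]
ft_force: [-0.7, 0.8, 1.1]
grip_width: 0.103
```

The torque rose to 0.4 N m, so the key was on the start stop and was held there over a second. I'll guide it most of the way back and then open.

>>> {"method": "move_arm", "body": {
  "jaw": [255, 255, 255, 255, 255],
  "slide": [
    [0, 0, 0],
    [0, 0, 0],
    [0, 0, 0],
    [0, 0, 0],
    [0, 0, 0]
  ],
  "dr": [
    [0, 0, -8],
    [0, 0, -8],
    [0, 0, -8],
    [0, 0, -6],
    [0, 0, 0]
  ]
}}

```text
time: 11.9
position: [0.5636, 0.0217, 0.1215]
tool_rot: [-1.326, -2.848, -0.001]
ft_force: [-1.2, 1.7, 0.2]
grip_width: 0.104
```

>>> {"method": "move_arm", "body": {
  "jaw": [0, 0, 0, 0, 0],
  "slide": [
    [0, 0, 0],
    [0, 0, 0],
    [0, 0, 0],
    [0, 0, 0],
    [0, 0, 0]
  ],
  "dr": [
    [0, 0, 0],
    [0, 0, 0],
    [0, 0, 0],
    [0, 0, 0],
    [0, 0, 0]
  ]
}}

```text
time: 12.4
position: [0.5637, 0.0217, 0.1216]
tool_rot: [1.325, 2.848, 0.0]
ft_force: [0.6, -0.7, -0.2]
grip_width: 0.47
```

>>> {"method": "move_arm", "body": {
  "jaw": [0, 0, 0, 0, 0],
  "slide": [
    [0, 0, 0],
    [0, 0, 0],
    [0, 0, 0],
    [0, 0, 0],
    [0, 0, -1]
  ],
  "dr": [
    [0, 0, 0],
    [0, 0, 0],
    [0, 0, 0],
    [0, 0, 0],
    [0, 0, 0]
  ]
}}

```text
time: 12.9
position: [0.5625, 0.0216, 0.1306]
tool_rot: [-1.324, -2.846, 0.002]
ft_force: [1.0, -1.0, 0.2]
grip_width: 0.925
```

>>> {"method": "move_arm", "body": {
  "jaw": [0, 0, 0, 0, 0],
  "slide": [
    [0, 0, -3],
    [0, 0, -4],
    [0, 0, -4],
    [0, 0, -4],
    [0, 0, 0]
  ],
  "dr": [
    [0, 0, 0],
    [0, 0, 0],
    [0, 0, 0],
    [0, 0, 0],
    [0, 0, 0]
  ]
}}

```text
time: 13.4
position: [0.5666, 0.0224, 0.289]
tool_rot: [1.32, 2.839, 0.007]
ft_force: [0.9, 0.1, 0.2]
grip_width: 1.003
```

>>> {"method": "move_arm", "body": {
  "jaw": [0, 0, 0, 0, 0],
  "slide": [
    [4, 2, 0],
    [4, 2, 0],
    [4, 2, 0],
    [0, 0, 0],
    [0, 0, 0]
  ],
  "dr": [
    [0, 0, 0],
    [0, 0, 0],
    [0, 0, 0],
    [0, 0, 0],
    [0, 0, 0]
  ]
}}

```text
time: 13.9
position: [0.5316, 0.1533, 0.2817]
tool_rot: [1.32, 2.85, -0.001]
ft_force: [0.1, -0.4, 0.8]
grip_width: 0.998
```

```bash
python3 - <<'E'
from h import *
plan([.5635,.020,.121],177.2-40)
for c in ["side","top"]:
    im,d=get_image(c);cv2.imwrite(f"pics/6{c}.png",cv2.resize(im[150:300,200:400],(800,600))[...,::-1])
    v,u=np.nonzero(d>0);P=world(c,d,u,v)
    k=(P[:,2]>.12)&(P[:,2]<.16)&(np.hypot(P[:,0]-.563,P[:,1]-.02)<.035)
    if k.sum()>3:print(c,"key",k.sum(),cv2.minAreaRect((P[k][:,:2]*1000).astype(np.float32)))
    k=(P[:,2]>.155)&(P[:,2]<.178)&(abs(P[:,0]-.585)<.03)&(abs(P[:,1]+.117)<.03)
    print("ball",np.median(P[k],0))
E
```

```text
t 13.9 pos [0.5316 0.1533 0.2817] f [ 0.1 -0.4  0.8] w 0.998 slide cm(cur axes) [-12.22  -6.19  16.08] in target axes [-11.4   -7.62  16.07] dr [-0.01  0.04 -6.9 ] q [ 0.22  0.13 -0.6   1.59  0.07  1.45  0.32]
side key 145 ((563.4401245117188, 20.172401428222656), (12.00229549407959, 56.18710708618164), 45.94994354248047)
ball [ 0.58134233 -0.12542541  0.16479418]
top key 116 ((563.016845703125, 20.175371170043945), (9.274069786071777, 53.06036376953125), 46.01735305786133)
ball [ 0.58136789 -0.11937447  0.16699701]
```

View pics/6side.png

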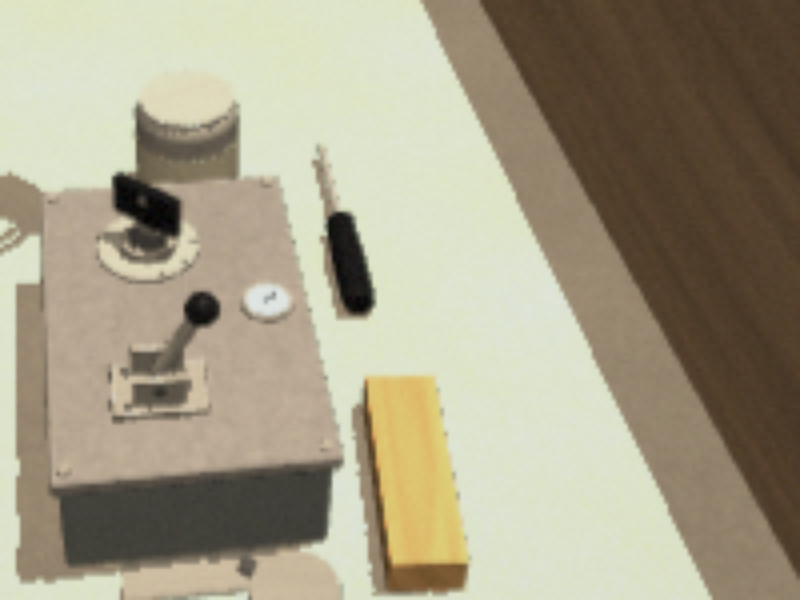

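View pics/6top.png

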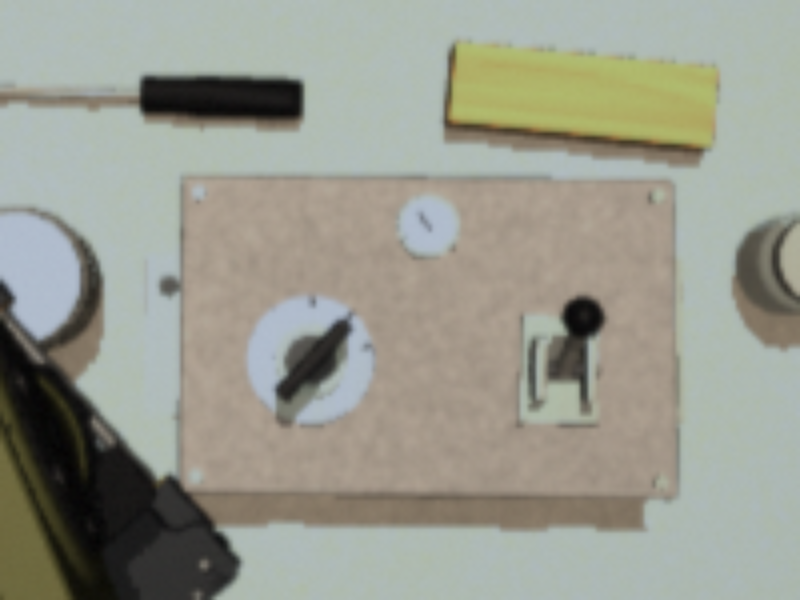

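The key (zoom 315,360) points at the middle (run) tick, 41° from off where 0.70 rad is 40°. The lever ball (583,317) leans away from the robot, everything else is in place, and the arm is clear.

```bash
python3 -c "
from bench import *
print(close_job())"
```

```text
the job is handed in; nothing more can be done
None
```

The job is done and handed in at about 14 s on the robot clock, well inside the 48 s limit; no verdict is reported.

- **Fuel lever:** I pushed it over with the shut fingers until it met its stop, with 26 N of reaction force. The ball ended about 28 mm past the bracket centre, which matches fully open, and the last pictures showed it still there.
- **Key:** I gripped it across the 9 mm and turned it clockwise to the start stop, where the torque rose to about 0.4 N m. I held it there for over 1 s, turned it most of the way back in the grip, then opened the fingers so it sprang the last few degrees to run.
- **Last checks:** the key pointed at the run tick, about 41–43° from off in the two cameras, where run is 40°. The paint can, offcut and screwdriver looked unmoved. The screw jar was only partly in the last views, but nothing went near it. The arm was clear of everything.

One early mismatch: the lever's ball travelled only about 51 mm, where a full swing would be 56 mm. The drop in the ball's height suggests the lever started slightly off closed, rather than stopping short of open.

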